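Make up two recipe kits from the kitchen stock

TASK

Make up the two recipe kits from the stock on the table in front of you (not the side table). Into the brown tray, for the dipping sauce: the lime in the square pocket, the garlic bulb in the shallow round pocket and the slim red sauce bottle upright in the deep well; into the green tray, for the roast: the sweet potato lying in the long pocket and the pepper jar upright in the deep round well. Everything sits right down in its place; the bigger bottle with the dark blue label and the mushroom are not needed and stay where they are.

Things in the scene. Friction and masses are not known exactly. Their poses are not given: they have to be found in the camera images.
- brown_tray: Fixed brown kit tray, 96 (x) by 222 (y) by 38 mm high, flat. Origin: centre of underside, z up. Along its y at x = 0: deep round well 58 mm wide at y = +72, floor at z = 6, for the sauce bottle; square pocket 60 x 60 mm at y = +3, floor at z = 26 (12 deep), for the lime; round pocket 64 mm wide at y = -69, floor at z = 26, for the garlic. Rims bevelled 3 mm.
- green_tray: Fixed green kit tray, 96 (x) by 222 (y) by 38 mm high, flat. Origin: centre of underside, z up. Along its y at x = 0: deep round well 54 mm wide at y = +72, floor at z = 6, for the jar; long pocket, 104 mm along y by 56 mm along x, centred at y = -37, floor at z = 26 (12 deep), for the sweet potato lying along y. Rims bevelled 3 mm.
- lime_mid (a point): Loose green lime, 53 mm long (its x) by 45 mm thick, 49 g. The point is its middle, 22.5 mm above its underside as it lies at the start.
- garlic_mid (a point): Loose whole garlic bulb, pinkish white, standing on its root, 51 mm across and 51 mm high with its tip, 25 g. The point lies on its axis 22.5 mm above its underside.
- potato_mid (a point): Loose purple sweet potato lying flat, 86 mm long (its y), 38 mm wide (its x), 39 mm high, about 140 g. The point is its middle, 19.5 mm above its underside as it lies at the start.
- sauce_bottle: Loose slim sauce bottle with red contents and a gold cap, 47 mm across, 188 mm high, about 270 g, upright. Origin: centre of its underside; z up its axis. To the gripper it is a solid that tapers from 45 mm wide low down to the cap.
- jar: Loose pepper jar with a dark brown lid, round, 44 mm across, 96 mm high, 110 g, upright. Origin: centre of its underside; z up its axis.
- soy: Loose clear glass soy sauce bottle with a dark blue label and a gold cap, 58 mm across, 207 mm high, upright. Not wanted: stays where it is. Origin: centre of its underside.
- mushroom: Loose king oyster mushroom, cream with a grey-brown cap, lying, 110 mm long (its x), 60 mm wide, 62 mm high. Not wanted: stays where it is. Origin: centre of its underside.

How it is judged:
By the outcome, as a careful person would: the job done as asked, in the order asked, and still so for the second after the job is handed in, with the robot touching nothing.
It also fails if it takes over 144 s, if anything falls off the work surface, if the arm or the gripper's body presses on something with over 40 N, if the wrist force passes 120 N, or if a joint passes its speed limit or range.

ROBOT

A 6-joint arm with a two-finger parallel gripper is mounted at the origin on a cart in front of the work surface, level with it; the furniture and walls round the work are solid. World frame = base frame: x ahead of the robot, y to its left, z up, the work surface at z = 0. Lengths are in mm, angles in rad, forces in N, time in s.
With the tool pointing down it reaches from about 425 to 950 mm from the base axis. Payload 14.7 kg.
Tool frame: the origin (TCP) lies on the centre line of the jaws, within the pads' length; the fingertips stand 25 mm ahead of it and the grasp point (between the pads) lies 6 mm ahead of it; z points along the fingers, y is the line along which they close (so a half turn about z gives the same grasp; the last joint's range is limited). The gripper opens to 85 mm and grips with 20 to 120 N. Pads are 22 mm wide; open, the fingers measure 114 mm over their backs; the gripper's body (76 mm by 85 mm) begins 54 mm behind the grasp point. The pads swing forward as they close: fully open they stand 13 mm farther back than shut.
Start: joints at [1.197, 0.48, 1.596, -0, 1.065, -0.047], TCP at [208.635, 615.601, 256.297] pointing down, gripper open.
Joint ranges: [-2.75, 2.75], [-0.82, 2.05], [0.23, 2.67], [-1.56, 4.7], [0.09, 2.69], [-2.92, 2.92]. Speed limits (rad/s): [1.89, 1.89, 2.39, 3.01, 3.01, 3.01].

INTERFACE

Orientations are given as a 3x3 rotation matrix whose columns are the frame's x, y, z axes.
In Python, from bench import sensors, read_camera, workorder gives the robot as it stands.
- The arm moves only by the tool arm_command, never from a script. Its argument "increments" is a list of rows, each a list of 7 numbers: the opening, from -1 (shut) to 1 (fully open), so that 0 is half open, then the shift along the tool's x, y, z in cm, then the turn, a rotation vector about the tool's x, y, z in rad. In form: [[grip, x, y, z, rx, ry, rz], ...]. A call has exactly 5 rows; each row is the pose to reach, as a shift and turn from the pose commanded when the call began, along the tool's axes at that moment; what a row does not reach only later rows make up. A row lasts 1/10 s, in which the tool goes at most 50 mm and 8.59 degrees, less where a joint would pass 70% of its speed; a pose out of reach is approached as far as the arm can. A call with a gripper value outside its range is refused whole. The fingers move at their own pace and stop on an object; the grip force is fixed at half the most. Time passes only in rows, so rows that repeat a pose let the fingers close, or fill a call up. It gives the time, the measured TCP pose, the force, the opening and the grip force at its end, in the units of the state.
- sensors.get_obs(): the state, without advancing time (a new reading comes with each control period).
- read_camera(name): name is "scene" or "top" or "wrist"; returns a dict with "img" (384x512x3 uint8, blue, green, red), "mtx" (3x3 intrinsics, pixels), "world_to_cam" (4x4, takes a point from world to camera coordinates). Camera axes: x right, y down, z forward; pixel columns grow to the right and rows downward; lengths in mm; the calibration is good to about 2 mm. The wrist camera is an equidistant fisheye: a pixel r from the principal point sees the ray r / f radians off the axis. A picture is of the moment at which its call begins. There is no depth.
- workorder.sign_off(): hands the job in; it is judged then, once.
The state is a dict: "t": time; "q": joint angles; "dq": joint speeds; "effort": joint torques, N m; "position": TCP position; "eef_rot": TCP orientation; "ft_force": force on the tool from outside, world axes, zero at the start; "torque": the same for the moment, N m; "finger_gap": finger opening in mm; "grasp_force": force on a finger pad.
Only numpy, scipy, OpenCV 4.12 (cv2) and the standard library are available. Lean on these libraries where they do the work, as an engineer would, in place of code of your own. Each camera call takes 0.05 s, during which the arm holds its last target. There are 200 camera calls.

## Working session

There is one attempt and no reset: what is moved stays moved. The work goes in short steps, Python scripts to look and compute and a tool call to move; the robot and the scene stay as the last step left them, time stands still between calls to the robot, and variables do not carry over. Pictures are saved under pics/ and viewed, at most 14 in all, crops included, and the job is handed in when it is done.

Besides the shell and the picture viewer there is one more tool, called after "Request:" as name(argument=value, ...) on one line, values as JSON. arm_command: Moves the arm, as the interface text tells. Its arguments: {"type":"object","properties":{"increments":{"type":"array"}},"required":["increments"]}

```bash
mkdir -p pics
cat > h.py <<'E'
import numpy as np, cv2
from bench import sensors, read_camera, workorder
def snap(n,f):
    c=read_camera(n); cv2.imwrite('pics/'+f+'.png',c['img']); np.savez(f+'.npz',**c); return c
def ray(c,u,v,fish=False):
    K=c['mtx'];W=c['world_to_cam'];x=(u-K[0,2])/K[0,0];y=(v-K[1,2])/K[1,1]
    if fish:
        r=np.hypot(x,y);d=np.array([x/r*np.sin(r),y/r*np.sin(r),np.cos(r)]) if r>1e-9 else np.array([0,0,1.])
    else: d=np.array([x,y,1.])
    R=W[:3,:3];return -R.T@W[:3,3],R.T@d
def onz(c,u,v,z,fish=False):
    o,d=ray(c,u,v,fish);return np.round(o+d*(z-o[2])/d[2],1)
E
python3 - <<'E'
from h import *
a=snap('scene','s1');b=snap('top','t1');w=snap('wrist','w1')
for c in(a,b,w):print(np.round(c['mtx'],1).tolist(),np.round(-c['world_to_cam'][:3,:3].T@c['world_to_cam'][:3,3]).tolist())
cv2.imwrite('pics/both1.png',cv2.resize(np.vstack([a['img'],b['img']]),None,fx=.78,fy=.78))
o=sensors.get_obs();print(o['t'],o['position'],o['eef_rot'],o['finger_gap'])
cv2.imwrite('pics/t1big.png',cv2.resize(b['img'],None,fx=1.5,fy=1.5))
E
```

```text
[[356.0, 0.0, 256.4], [0.0, 356.0, 192.1], [0.0, 0.0, 1.0]] [288.0, -460.0, 501.0]
[[414.6, 0.0, 248.9], [0.0, 414.6, 196.4], [0.0, 0.0, 1.0]] [450.0, 174.0, 1049.0]
[[297.3, 0.0, 254.4], [0.0, 297.3, 189.7], [0.0, 0.0, 1.0]] [144.0, 638.0, 373.0]
0.15 [208.57147764 615.34525894 255.84453604] [[-9.47051295e-01  3.21082150e-01 -3.12795529e-04]
 [ 3.21082300e-01  9.47050938e-01 -8.23162354e-04]
 [ 3.19305606e-05 -8.80010082e-04 -9.99999612e-01]] 85.5060669887513
```

View pics/t1big.png

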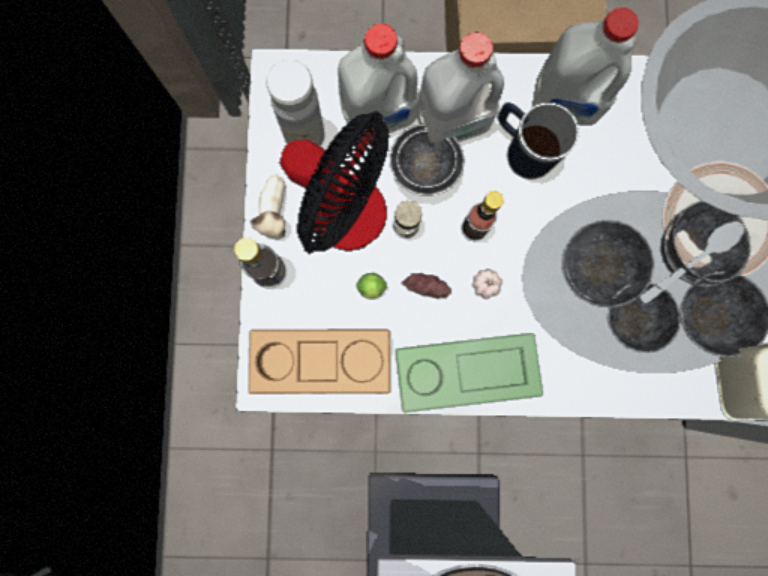

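View pics/s1.png

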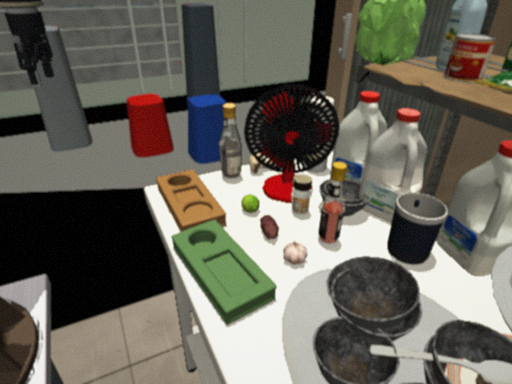

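View pics/w1.png

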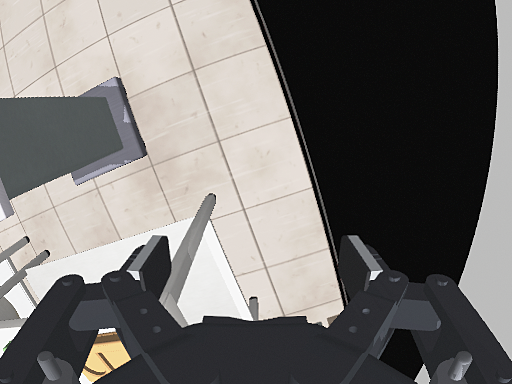

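Top view (1.5x pixels): lime (371,286), potato (427,286), garlic (487,283), sauce bottle base (478,235) and cap (492,200), jar lid (407,210), trays brown (320,361) and green (469,372). Fan stands just left of the jar. Soy (247,249) and mushroom (268,207) are clear at the far left. The scene view agrees, and the wrist view shows only the floor and table corner.

```bash
cat > m1.py <<'E'
from h import *
c=dict(np.load('t1.npz'));hsv=cv2.cvtColor(c['img'],cv2.COLOR_BGR2HSV)
def blob(lo,hi,roi):
    x0,y0,x1,y1=[int(v/1.5) for v in roi];m=np.zeros(hsv.shape[:2],np.uint8)
    m[y0:y1,x0:x1]=cv2.inRange(hsv[y0:y1,x0:x1],lo,hi)
    cs,_=cv2.findContours(m,cv2.RETR_EXTERNAL,cv2.CHAIN_APPROX_NONE)
    return max(cs,key=cv2.contourArea)
def show(n,k,z):
    (u,v),s,a=cv2.minAreaRect(k);M=cv2.moments(k);u,v=M['m10']/M['m00'],M['m01']/M['m00']
    B=np.array([onz(c,*p,z)[:2] for p in cv2.boxPoints(cv2.minAreaRect(k))]);e=B[1]-B[0];f=B[2]-B[1]
    if np.hypot(*f)>np.hypot(*e):e,f=f,e
    print(n,(round(u),round(v)),onz(c,u,v,z),'box c',B.mean(0).round(1),'size',np.hypot(*e).round(),np.hypot(*f).round(),'long dir',np.arctan(-e[0]/e[1]).round(3) if e[1] else 9)
show('lime',blob((35,80,30),(80,255,255),(340,265,400,305)),22)
show('garlic',blob((0,20,80),(180,255,250),(465,262,510,305)),22)
show('garlic2',blob((0,0,0),(180,255,215),(465,262,510,305)),22)
show('potato',blob((0,0,0),(180,255,150),(398,265,460,305)),20)
show('cap',blob((20,120,100),(35,255,255),(475,180,510,225)),180)
show('jar',blob((0,0,0),(180,255,215),(388,196,428,240)),90)
show('brown',blob((5,60,60),(25,255,255),(240,320,395,405)),38)
show('green',blob((40,50,40),(90,255,255),(385,320,560,420)),38)
E
python3 m1.py
```

```text
lime (247, 190) [592.4 178.1  22. ] box c [592.  178.2] size 43.0 41.0 long dir 0.809
garlic (324, 189) [599.2 -14.5  22. ] box c [599.5 -14.2] size 47.0 46.0 long dir -0.456
garlic2 (324, 189) [598.8 -14.1  22. ] box c [598.5 -13.7] size 50.0 49.0 long dir 0.798
potato (284, 190) [594.3  85.   20. ] box c [595.   85.8] size 82.0 37.0 long dir -0.15
cap (329, 133) [697.2   4.3 180. ] box c [697.4   4.9] size 24.0 22.0 long dir 0.017
jar (273, 145) [691.6 119.8  90. ] box c [694.2 120.6] size 73.0 51.0 long dir 1.482
brown (213, 241) [465.2 260.   38. ] box c [465.6 260.3] size 227.0 99.0 long dir 0.017
green (315, 248) [452.   10.8  38. ] box c [452.2  18. ] size 228.0 101.0 long dir 0.132
```

Request:
arm_command(increments=[[1, -4.2, -2.4, -0.4, 0, 0, -0.065], [1, -8.4, -4.8, -0.8, 0, 0, -0.13], [1, -12.5, -7.1, -1.2, 0, 0, -0.196], [1, -16.7, -9.5, -1.6, 0, 0, -0.262], [1, -20.9, -11.9, -2, 0, 0, -0.327]])

```text
t: 0.65
position: [369.2, 434.2, 276.3]
eef_rot: [[-1.0, -0.003, -0.0], [-0.003, 1.0, -0.0], [0.0, -0.0, -1.0]]
ft_force: [0.6, -0.3, -0.7]
finger_gap: 85.6
grasp_force: 0.0
```

Request:
arm_command(increments=[[1, -2.2, -2.6, 0, 0, 0, 0], [1, -4.5, -5.1, 0, 0, 0, 0], [1, -6.7, -7.7, 0, 0, 0, 0], [1, -9, -10.3, 0, 0, 0, 0], [1, -11.2, -12.8, 0, 0, 0, 0]])

```text
t: 1.15
position: [481.2, 306.5, 276.2]
eef_rot: [[-1.0, -0.0, -0.0], [-0.0, 1.0, -0.0], [0.0, -0.0, -1.0]]
ft_force: [0.3, 1.3, 0.7]
finger_gap: 85.6
grasp_force: 0.0
```

Request:
arm_command(increments=[[1, -2.2, -2.6, 0, 0, 0, 0], [1, -4.5, -5.1, 0.5, 0, 0, 0], [1, -6.7, -7.7, 1, 0, 0, 0], [1, -9, -10.3, 1.5, 0, 0, 0], [1, -11.2, -12.8, 2, 0, 0, 0]])

```text
t: 1.65
position: [593.2, 178.5, 255.9]
eef_rot: [[-1.0, -0.0, -0.0], [-0.0, 1.0, -0.0], [0.0, -0.0, -1.0]]
ft_force: [0.6, 1.0, -0.1]
finger_gap: 85.5
grasp_force: 0.0
```

Run:
```python
from h import *
c=snap('wrist','w2');s=sensors.get_obs();print(s['t'],s['position'],s['eef_rot'].round(3).tolist())
W=c['world_to_cam'];print(np.round(-W[:3,:3].T@W[:3,3]),W[2,:3].round(3))
```

```text
1.7 [595.93767565 175.18766218 255.10714797] [[-1.0, 0.001, 0.001], [0.001, 1.0, -0.001], [-0.001, -0.001, -1.0]]
[525. 179. 374.] [ 0.274  0.001 -0.962]
```

View pics/w2.png

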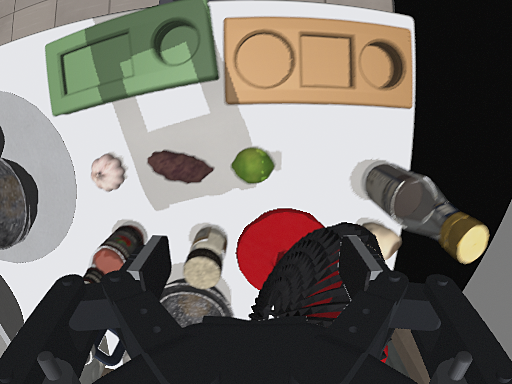

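The wrist view shows both trays, with brown top corners about (225,18) to (413,107) and green about (45,50) to (218,80). It also shows lime (253,165), potato (180,167), garlic (108,171), the jar lid (204,270) and the sauce bottle (120,245). I'll measure from it.

```bash
cat > m2.py <<'E'
from h import *
c=dict(np.load('w2.npz'));hsv=cv2.cvtColor(c['img'],cv2.COLOR_BGR2HSV)
def blob(lo,hi,roi,z,n):
    x0,y0,x1,y1=roi;m=np.zeros(hsv.shape[:2],np.uint8);m[y0:y1,x0:x1]=cv2.inRange(hsv[y0:y1,x0:x1],lo,hi)
    m=cv2.morphologyEx(m,cv2.MORPH_CLOSE,np.ones((5,5)))
    k=max(cv2.findContours(m,cv2.RETR_EXTERNAL,cv2.CHAIN_APPROX_NONE)[0],key=cv2.contourArea)
    P=np.array([onz(c,*p[0],z,True)[:2] for p in k],np.float32)
    (u,v),s,a=cv2.minAreaRect(P);B=cv2.boxPoints(cv2.minAreaRect(P));e=B[1]-B[0];f=B[2]-B[1]
    if np.hypot(*f)>np.hypot(*e):e=f
    print(n,round(u,1),round(v,1),np.round(s,1),'yaw of long vs y',round(float(np.arctan2(-e[0]*np.sign(e[1]),abs(e[1]))),3)); return P
blob((35,80,30),(80,255,255),(225,140,285,190),20,'lime')
blob((0,25,60),(180,255,255),(85,145,130,195),22,'garlic')
blob((0,25,0),(180,255,130),(135,140,225,195),19,'potato')
P=blob((5,60,120),(25,255,255),(220,8,425,120),38,'brown')
G=blob((40,50,30),(90,255,255),(30,0,222,125),38,'green')
def px(n,z,*q):print(n,[onz(c,*p,z,True)[:2].tolist() for p in q])
px('brown sq',38,(300,37),(350,36),(354,87),(303,88)); px('brown circ L,R,T,B',38,(232,60),(295,60),(264,30),(264,90))
px('green circ',38,(153,43),(200,43),(177,19),(177,67)); px('green long',38,(59,52),(120,32),(133,77),(70,95))
px('soy cap',205,(465,238)); px('jar lid',90,(204,272))
E
python3 m2.py
python3 - <<'E'
import sys;sys.path.insert(0,'.')
from bench import sensors;s=sensors.get_obs();print(s['t'],s['position'])
E
```

```text
lime 594.9 177.2 [45.  42.4] yaw of long vs y -0.785
garlic 602.1 -16.1 [47.1 51.5] yaw of long vs y 0.369
potato 596.8 85.2 [83.8 35.4] yaw of long vs y -0.202
brown 468.1 258.0 [101.  225.5] yaw of long vs y 0.021
green 454.7 19.0 [106.1 227. ] yaw of long vs y 0.135
brown sq [[442.6, 230.1], [436.4, 289.0], [497.4, 293.7], [502.0, 233.4]]
brown circ L,R,T,B [[470.8, 154.2], [470.1, 224.3], [435.5, 189.7], [505.3, 189.7]]
green circ [[444.6, 62.1], [449.3, 118.0], [417.7, 90.6], [476.0, 91.4]]
green long [[435.3, -73.9], [424.9, 18.7], [483.3, 36.9], [495.4, -55.3]]
soy cap [[611.1, 340.2]]
jar lid [[701.4, 122.8]]
1.7 [595.93767565 175.18766218 255.10714797]
```

```bash
cat > tri.py <<'E'
from h import *
def tri(*L):
    A=np.zeros((3,3));b=np.zeros(3)
    for c,u,v,f in L:
        o,d=ray(c,u,v,f);d=d/np.linalg.norm(d);M=np.eye(3)-np.outer(d,d);A+=M;b+=M@o
    p=np.linalg.solve(A,b);e=[np.linalg.norm(np.cross(p-o,d/np.linalg.norm(d))) for o,d in [ray(*l) for l in L]]
    return p.round(),np.round(e,1)
E
python3 - <<'E'
from tri import *
T,S,W=[dict(np.load(f+'.npz')) for f in('t1','s1','w2')]
print('fan near/left end',tri((T,203,166,False),(W,345,224,True)), 'left edge scene', tri((T,203,166,False),(S,247,140,False)))
print('fan far/right end',tri((T,258,82,False),(S,337,135,False)))
print('sauce cap',tri((T,329,133,False),(S,340,169,False)))
print('jar lid',tri((T,272,139,False),(S,302,180,False)))
E
```

```text
fan near/left end (array([643., 281.,  84.]), array([4.4, 4.4])) left edge scene (array([630., 278., 136.]), array([0.5, 0.5]))
fan far/right end (array([814., 159., 164.]), array([2.3, 2.3]))
sauce cap (array([699.,   3., 175.]), array([0.2, 0.2]))
jar lid (array([703., 123.,  87.]), array([4.4, 4.4]))
```

Request:
arm_command(increments=[[1, 0.1, 0.1, 4.5, 0, 0, 0], [1, 0.2, 0.2, 9, 0, 0, 0], [1, 0.2, 0.2, 13.5, 0, 0, 0], [1, 0.2, 0.2, 18, 0, 0, 0], [1, 0.2, 0.2, 21, 0, 0, 0]])

```text
t: 2.2
position: [588.9, 181.5, 43.2]
eef_rot: [[-1.0, -0.0, -0.003], [-0.0, 1.0, -0.001], [0.003, -0.001, -1.0]]
ft_force: [0.9, 0.6, 0.2]
finger_gap: 85.4
grasp_force: 0.0
```

Request:
arm_command(increments=[[1, 0, 0, 0.8, 0, 0, 0], [-1, 0, 0, 0.8, 0, 0, 0], [-1, 0, 0, 0.8, 0, 0, 0], [-1, 0, 0, 0.8, 0, 0, 0], [-1, 0, 0, 0.8, 0, 0, 0]])

```text
t: 2.7
position: [591.6, 182.0, 40.9]
eef_rot: [[-1.0, -0.0, 0.003], [-0.0, 1.0, 0.001], [-0.003, 0.001, -1.0]]
ft_force: [-3.1, -3.0, 10.9]
finger_gap: 48.4
grasp_force: 59.9
```

Request:
arm_command(increments=[[-1, 0, 0, -2, 0, 0, 0], [-1, 0, 0, -5, 0, 0, 0], [-1, 2, 1.4, -7, 0, 0, 0], [-1, 5, 3.4, -7, 0, 0, 0], [-1, 8, 5.2, -7, 0, 0, 0]])

```text
t: 3.2
position: [511.0, 234.7, 111.0]
eef_rot: [[-1.0, 0.001, 0.004], [0.001, 1.0, 0.002], [-0.004, 0.002, -1.0]]
ft_force: [0.5, 0.5, -1.1]
finger_gap: 48.3
grasp_force: 61.9
```

Request:
arm_command(increments=[[-1, 2, 1.3, 0, 0, 0, 0], [-1, 4.2, 2.6, 0, 0, 0, 0], [-1, 4.2, 2.7, 0, 0, 0, 0], [-1, 4.2, 2.7, 0, 0, 0, 0], [-1, 4.2, 2.7, 0, 0, 0, 0]])

```text
t: 3.7
position: [469.6, 261.0, 109.3]
eef_rot: [[-1.0, -0.0, 0.002], [-0.0, 1.0, 0.001], [-0.002, 0.001, -1.0]]
ft_force: [0.5, -0.7, -0.6]
finger_gap: 48.0
grasp_force: 61.9
```

Run:
```python
from h import *
s=sensors.get_obs();print(s['t'],s['position'],s['finger_gap'],s['grasp_force'],s['ft_force'])
c=snap('wrist','w3')
b=read_camera('top')['img'][180:290,140:300];cv2.imwrite('pics/w3b.png',np.vstack([c['img'],cv2.resize(b,(512,352))[:216]]))
```

```text
3.7 [469.60212289 260.96285258 109.27616998] 48.04675753535624 61.8757761415327 [ 0.4990808  -0.67562146 -0.55088612]
```

View pics/w3.png

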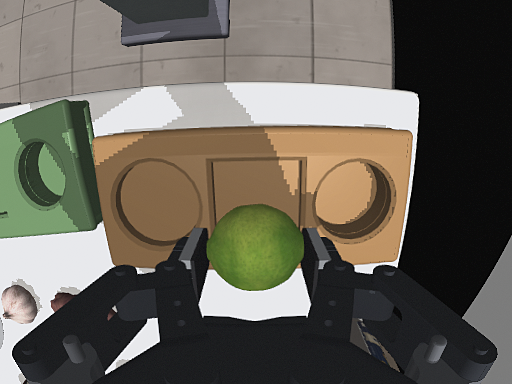

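The lime is held centrally at (255,248). The square pocket's far edge runs (208,158)-(306,158), and the garlic pocket circle is about (159,201).

Run:
```python
from h import *
c=dict(np.load('w3.npz'))
for n,z,L in(('sq',38,[(208,158),(306,158)]),('circ LRTB',38,[(115,201),(203,201),(159,158),(159,246)]),('well LR TB',38,[(314,202),(395,202),(356,160),(356,244)]),('tray L R edge',38,[(104,200),(405,200),(255,128)]),('lime at 95',95,[(255,248)])):
  print(n,[onz(c,*p,z,True)[:2].tolist() for p in L])
```

```text
sq [[433.8, 231.4], [433.7, 295.0]]
circ LRTB [[463.7, 160.8], [463.1, 226.8], [433.3, 198.0], [498.3, 191.5]]
well LR TB [[463.8, 302.0], [464.4, 363.5], [434.4, 329.6], [496.8, 336.4]]
tray L R edge [[463.1, 151.5], [463.0, 371.9], [414.6, 261.8]]
lime at 95 [[468.9, 261.7]]
```

Request:
arm_command(increments=[[-1, 0.25, 0.15, 1, 0, 0, 0], [-1, 0.25, 0.15, 2.2, 0, 0, 0], [-1, 0.25, 0.15, 3.3, 0, 0, 0], [-1, 0.25, 0.15, 3.8, 0, 0, 0], [-1, 0.25, 0.15, 4.1, 0, 0, 0]])

```text
t: 4.3
position: [465.4, 262.0, 66.6]
eef_rot: [[-1.0, -0.0, -0.002], [-0.0, 1.0, -0.001], [0.002, -0.001, -1.0]]
ft_force: [-11.4, -6.0, 51.0]
finger_gap: 48.3
grasp_force: 66.2
```

Request:
arm_command(increments=[[-1, 0, 0, 0, 0, 0, 0], [0.3, 0, 0, 0, 0, 0, 0], [0.3, 0, 0, 0, 0, 0, 0], [0.5, 0, 0, 0, 0, 0, 0], [0.5, 0, 0, -0.5, 0, 0, 0]])

```text
t: 4.8
position: [465.6, 262.2, 72.0]
eef_rot: [[-1.0, -0.0, -0.001], [-0.0, 1.0, -0.0], [0.001, -0.0, -1.0]]
ft_force: [1.1, -0.5, -1.1]
finger_gap: 64.1
grasp_force: 0.0
```

Request:
arm_command(increments=[[0.6, 0, 0, -4, 0, 0, 0], [1, 0, -0.5, -7, 0, 0, 0], [1, -1.5, -4, -8, 0, 0, 0], [1, -3.5, -8, -8, 0, 0, 0], [1, -5.5, -12, -8, 0, 0, 0]])

```text
t: 5.3
position: [521.7, 141.4, 153.5]
eef_rot: [[-1.0, -0.002, 0.002], [-0.002, 1.0, 0.0], [-0.002, 0.0, -1.0]]
ft_force: [0.3, 0.7, -0.7]
finger_gap: 85.5
grasp_force: 0.0
```

Request:
arm_command(increments=[[1, -2, -4, 0, 0, 0, 0], [1, -4, -8, 0, 0, 0, 0], [1, -6, -12, 0, 0, 0, 0], [1, -8, -15.6, 0, 0, 0, 0], [1, -8, -15.7, 0, 0, 0, 0]])

```text
t: 5.8
position: [603.6, -18.8, 152.8]
eef_rot: [[-1.0, 0.003, 0.003], [0.003, 1.0, -0.001], [-0.003, -0.001, -1.0]]
ft_force: [0.1, 0.1, 0.0]
finger_gap: 85.6
grasp_force: 0.0
```

Run:
```python
from h import *
c=snap('wrist','w4');s=sensors.get_obs();print(s['t'],s['position'])
```

```text
5.85 [602.00526888 -17.03294538 152.53680011]
```

View pics/w4.png

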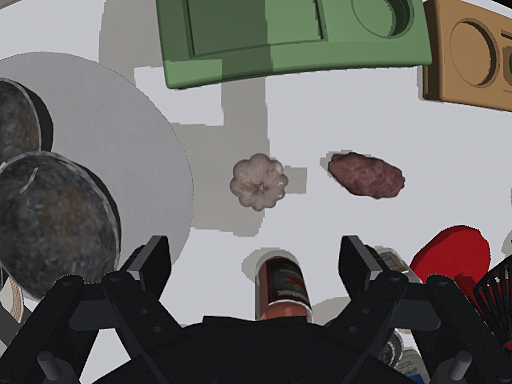

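Garlic is centred at about (259,182) and clear of its neighbours.

Run:
```python
from h import *
c=dict(np.load('w4.npz'));print(onz(c,259,182,25,True),onz(c,231,182,22,True),onz(c,288,182,22,True),onz(c,366,176,19,True)); s=sensors.get_obs();print(s['t'],s['position'])
```

```text
[598.6 -14.4  25. ] [599.3 -38.6  22. ] [599.4  10.8  22. ] [594.4  83.4  19. ]
5.85 [602.00526888 -17.03294538 152.53680011]
```

Request:
arm_command(increments=[[1, 0.15, 0.15, 4, 0, 0, 0], [1, 0.15, 0.15, 8, 0, 0, 0], [1, 0.15, 0.15, 10.5, 0, 0, 0], [1, 0.15, 0.15, 11.3, 0, 0, 0], [1, 0.15, 0.15, 11.3, 0, 0, 0]])

```text
t: 6.35
position: [598.7, -12.4, 38.8]
eef_rot: [[-1.0, -0.001, -0.002], [-0.001, 1.0, 0.0], [0.002, 0.0, -1.0]]
ft_force: [-0.5, 0.8, 1.4]
finger_gap: 85.6
grasp_force: 0.0
```

Request:
arm_command(increments=[[0, 0, 0, 0, 0, 0, 0], [-1, 0, 0, 0, 0, 0, 0], [-1, 0, 0, 0, 0, 0, 0], [-1, 0, 0, 0, 0, 0, 0], [-1, 0, 0, 0, 0, 0, 0]])

```text
t: 6.85
position: [600.4, -13.1, 41.4]
eef_rot: [[-1.0, 0.0, 0.002], [0.0, 1.0, 0.0], [-0.002, 0.0, -1.0]]
ft_force: [-4.8, 2.0, 19.5]
finger_gap: 45.9
grasp_force: 58.2
```

Request:
arm_command(increments=[[-1, 0, 0, -2.5, 0, 0, 0], [-1, 0, 0, -6, 0, 0, 0], [-1, 1.5, 2.3, -8, 0, 0, 0], [-1, 4, 6.1, -8, 0, 0, 0], [-1, 6.5, 10, -8, 0, 0, 0]])

```text
t: 7.35
position: [534.6, 87.4, 121.0]
eef_rot: [[-1.0, 0.002, 0.003], [0.002, 1.0, 0.0], [-0.003, 0.0, -1.0]]
ft_force: [0.3, 0.8, -0.4]
finger_gap: 45.4
grasp_force: 61.8
```

Request:
arm_command(increments=[[-1, 2.5, 3.9, 0, 0, 0, 0], [-1, 5, 7.7, 0, 0, 0, 0], [-1, 6.6, 10.2, 0, 0, 0, 0], [-1, 6.8, 10.5, 0, 0, 0, 0], [-1, 6.8, 10.5, 0, 0, 0, 0]])

```text
t: 7.85
position: [466.5, 192.6, 120.0]
eef_rot: [[-1.0, -0.002, 0.001], [-0.002, 1.0, 0.0], [-0.001, 0.0, -1.0]]
ft_force: [-0.2, -0.8, -0.3]
finger_gap: 45.9
grasp_force: 61.8
```

Run:
```python
from h import *
c=snap('wrist','w5');s=sensors.get_obs();print(s['t'],s['position'],s['finger_gap'],s['ft_force'])
```

```text
7.9 [466.99444026 191.88101379 119.9122105 ] 45.59821315904068 [ 0.0473369   0.48057211 -1.29927376]
```

View pics/w5.png

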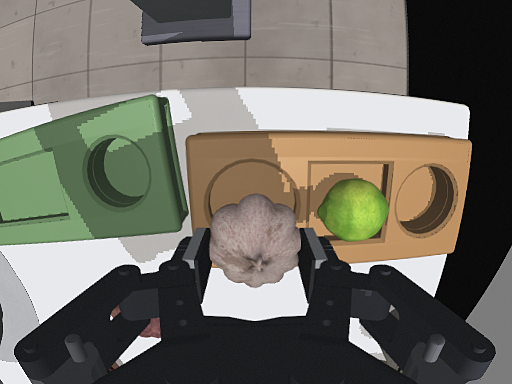

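The lime sits in the square pocket, and the garlic is aligned with the round pocket (centre about (253,203)). Lowering now.

Request:
arm_command(increments=[[-1, 0, 0, 1.5, 0, 0, 0], [-1, 0, 0, 3, 0, 0, 0], [-1, 0, 0, 4.4, 0, 0, 0], [-1, 0, 0, 4.9, 0, 0, 0], [-1, 0, 0, 5, 0, 0, 0]])

```text
t: 8.4
position: [466.8, 191.0, 69.0]
eef_rot: [[-1.0, 0.001, -0.001], [0.001, 1.0, -0.0], [0.001, -0.0, -1.0]]
ft_force: [0.4, 0.7, -0.4]
finger_gap: 45.4
grasp_force: 61.8
```

Request:
arm_command(increments=[[-1, 0, 0, 0.05, 0, 0, 0], [-0.1, 0, 0, 0.05, 0, 0, 0], [0.3, 0, 0, 0, 0, 0, 0], [0.5, 0, 0, 0, 0, 0, 0], [0.5, 0, 0, -0.5, 0, 0, 0]])

```text
t: 8.9
position: [466.2, 191.8, 74.3]
eef_rot: [[-1.0, -0.0, -0.0], [-0.0, 1.0, -0.0], [0.0, -0.0, -1.0]]
ft_force: [-0.5, -1.1, 0.3]
finger_gap: 63.9
grasp_force: 0.0
```

Request:
arm_command(increments=[[0.8, 0, 0, -4.5, 0, 0, 0], [1, 0, 0, -9, 0, 0, 0], [1, -2, -1.6, -12, 0, 0, 0], [1, -5, -4, -14.5, 0, 0, 0], [1, -8, -6.5, -17.6, 0, 0, 0]])

```text
t: 9.4
position: [546.6, 126.3, 252.1]
eef_rot: [[-1.0, -0.001, 0.0], [-0.001, 1.0, 0.0], [-0.0, 0.0, -1.0]]
ft_force: [1.3, 2.2, -0.2]
finger_gap: 85.6
grasp_force: 0.0
```

Request:
arm_command(increments=[[1, -3.7, -3, 0, 0, 0, 0], [1, -7.4, -6, 0, 0, 0, 0], [1, -11, -9, 0, 0, 0, 0], [1, -14.5, -12, 0, 0, 0, 0], [1, -15.2, -12.3, 0, 0, 0, 0]])

```text
t: 9.9
position: [701.3, 0.2, 250.4]
eef_rot: [[-1.0, 0.002, 0.002], [0.002, 1.0, -0.001], [-0.002, -0.001, -1.0]]
ft_force: [-0.4, 0.3, 0.0]
finger_gap: 85.4
grasp_force: 0.0
```

Request:
arm_command(increments=[[1, 0, 0, 0, 0, 0, 0], [1, 0, 0, 0, 0, 0, 0], [1, 0, 0, 0, 0, 0, 0], [1, 0, 0, 0, 0, 0, 0], [1, 0, 0, 0, 0, 0, 0]])

```text
t: 10.4
position: [698.0, 4.6, 250.7]
eef_rot: [[-1.0, -0.001, 0.0], [-0.001, 1.0, -0.0], [-0.0, -0.0, -1.0]]
ft_force: [0.3, -0.6, 0.1]
finger_gap: 85.5
grasp_force: 0.0
```

Run:
```python
from h import *
c=snap('wrist','w6');s=sensors.get_obs();print(s['t'],s['position'],s['finger_gap'],s['ft_force'])
hsv=cv2.cvtColor(c['img'],cv2.COLOR_BGR2HSV);m=cv2.inRange(hsv,(18,100,80),(38,255,255));m[:,:150]=0;m[:,360:]=0
for k in cv2.findContours(m,cv2.RETR_EXTERNAL,cv2.CHAIN_APPROX_NONE)[0]:
  if cv2.contourArea(k)>80:
    (u,v),r=cv2.minEnclosingCircle(k);print(u,v,r,onz(c,u,v,188,True),onz(c,u,v,178,True))
```

```text
10.45 [698.16067169   4.45412585 250.60110827] 85.26673142364298 [-0.09528768  0.20243969  0.64193708]
254.5 206.67391967773438 24.214900970458984 [692.4   5.1 188. ] [695.9   5.1 178. ]
```

View pics/w6.png

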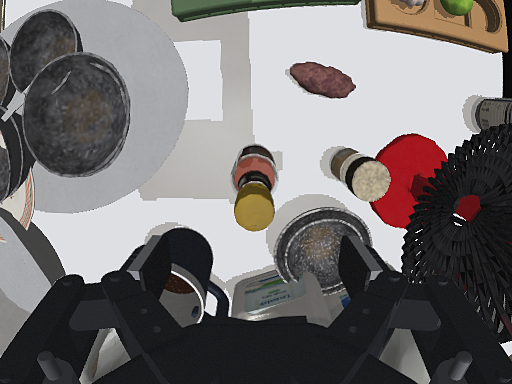

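The cap is at (254,209), centred between the fingers. The bottle is about (697,5), so I go straight down to its upper taper.

Request:
arm_command(increments=[[1, 0.1, 0, 2.5, 0, 0, 0], [1, 0.1, 0, 5.5, 0, 0, 0], [1, 0.1, 0, 8, 0, 0, 0], [1, 0.1, 0, 9, 0, 0, 0], [1, 0.1, 0, 9.3, 0, 0, 0]])

```text
t: 10.95
position: [696.9, 4.1, 156.4]
eef_rot: [[-1.0, -0.0, -0.002], [-0.0, 1.0, 0.0], [0.002, 0.0, -1.0]]
ft_force: [-0.8, -0.9, 0.1]
finger_gap: 85.6
grasp_force: 0.0
```

Request:
arm_command(increments=[[0, 0, 0, 0, 0, 0, 0], [-0.5, 0, 0, 0, 0, 0, 0], [-1, 0, 0, 0, 0, 0, 0], [-1, 0, 0, 0, 0, 0, 0], [-1, 0, 0, 0, 0, 0, 0]])

```text
t: 11.45
position: [698.3, 3.9, 158.8]
eef_rot: [[-1.0, -0.0, 0.002], [-0.0, 1.0, 0.0], [-0.002, 0.0, -1.0]]
ft_force: [-0.7, 1.1, 9.6]
finger_gap: 31.1
grasp_force: 59.4
```

Request:
arm_command(increments=[[-1, 0, 0, 0, 0, 0, 0], [-1, 0, 0, -0.3, 0, 0, 0], [-1, 0, 0, -1, 0, 0, 0], [-1, 0, 0, -2, 0, 0, 0], [-1, 0, 0, -3, 0, 0, 0]])

```text
t: 11.95
position: [697.5, 3.9, 188.3]
eef_rot: [[-1.0, -0.0, 0.0], [-0.0, 1.0, -0.0], [-0.0, -0.0, -1.0]]
ft_force: [0.3, 0.4, -2.0]
finger_gap: 31.4
grasp_force: 59.1
```

Request:
arm_command(increments=[[-1, 0, 0, -2, 0, 0, 0], [-1, 0.5, 0.7, -4, 0, 0, 0], [-1, 1.6, 2.3, -5.5, 0, 0, 0], [-1, 3.2, 4.5, -6.5, 0, 0, 0], [-1, 5, 7.1, -6.7, 0, 0, 0]])

```text
t: 12.45
position: [647.0, 75.9, 256.3]
eef_rot: [[-1.0, 0.001, 0.002], [0.001, 1.0, 0.0], [-0.002, 0.0, -1.0]]
ft_force: [-0.4, 0.8, -3.2]
finger_gap: 30.8
grasp_force: 59.3
```

Request:
arm_command(increments=[[-1, 1.9, 2.7, 0, 0, 0, 0], [-1, 3.8, 5.4, 0, 0, 0, 0], [-1, 5.7, 8.1, 0, 0, 0, 0], [-1, 7.6, 10.8, 0, 0, 0, 0], [-1, 9.5, 13.5, 0, 0, 0, 0]])

```text
t: 12.95
position: [550.6, 211.5, 254.9]
eef_rot: [[-1.0, -0.001, 0.0], [-0.001, 1.0, 0.0], [-0.0, 0.0, -1.0]]
ft_force: [0.1, 1.0, -2.8]
finger_gap: 31.3
grasp_force: 59.3
```

Request:
arm_command(increments=[[-1, 1.9, 2.7, 0, 0, 0, 0], [-1, 3.8, 5.4, 0, 0, 0, 0], [-1, 5.6, 7.9, 0, 0, 0, 0], [-1, 7.2, 10.2, 0, 0, 0, 0], [-1, 8.1, 11.4, 0, 0, 0, 0]])

```text
t: 13.45
position: [469.2, 325.7, 254.9]
eef_rot: [[-1.0, -0.002, -0.0], [-0.002, 1.0, 0.001], [0.0, 0.001, -1.0]]
ft_force: [1.4, 0.3, -2.9]
finger_gap: 31.1
grasp_force: 59.3
```

Request:
arm_command(increments=[[-1, 0.4, 0.6, 0, 0, 0, 0], [-1, 0.5, 0.8, 0, 0, 0, 0], [-1, 0.5, 0.8, 0, 0, 0, 0], [-1, 0.5, 0.8, 0, 0, 0, 0], [-1, 0.5, 0.8, 0, 0, 0, 0]])

```text
t: 13.95
position: [466.9, 331.2, 254.2]
eef_rot: [[-1.0, 0.001, -0.0], [0.001, 1.0, -0.0], [0.0, -0.0, -1.0]]
ft_force: [-0.8, -0.9, -3.2]
finger_gap: 31.2
grasp_force: 59.3
```

Run:
```python
from h import *
c=snap('wrist','w7');t=snap('top','t7')['img'];sc=snap('scene','s7')['img'];s=sensors.get_obs();print(s['t'],s['position'],s['finger_gap'],s['ft_force'])
r=lambda i:cv2.resize(i,(400,300))
cv2.imwrite('pics/m7.png',np.vstack([np.hstack([cv2.resize(c['img'][100:340,90:410],(400,300)),r(t[150:300,130:330])]),np.hstack([r(sc[60:285,100:400]),r(sc[100:250,130:330])])]))
```

```text
14.1 [466.68290865 331.43319659 254.24320517] 31.262158355736243 [-0.22852007 -0.48896538 -3.16122086]
```

View pics/m7.png

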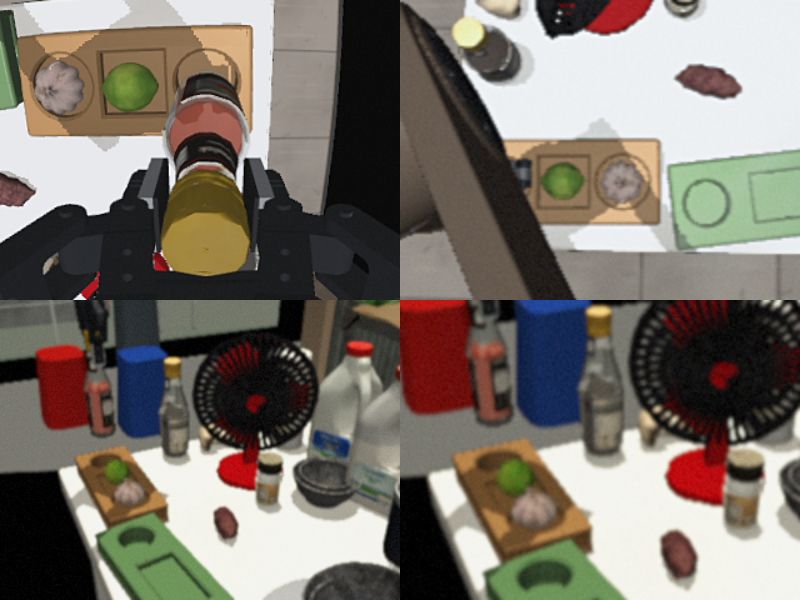

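The bottle hangs upright above the well, whose rim shows at wrist u about 228–283 with its far edge at row 139. Garlic and lime are in their pockets. One numeric check of the well centre next.

Run:
```python
from h import *
c=dict(np.load('w7.npz'))
g=c['img'][120:200,200:310];cv2.imwrite('pics/w7c.png',cv2.resize(g,None,fx=6,fy=6))
for p in((228,160),(283,160),(255,139),(248,263)):print(p,onz(c,*p,38,True),onz(c,*p,188,True))
```

```text
(228, 160) [458.4 301.6  38. ] [431.5 315.  188. ]
(283, 160) [458.4 364.4  38. ] [431.5 349.6 188. ]
(255, 139) [434.4 332.4  38. ] [418.3 332.  188. ]
(248, 263) [591.5 323.5  38. ] [504.8 327.1 188. ]
```

View pics/w7c.png

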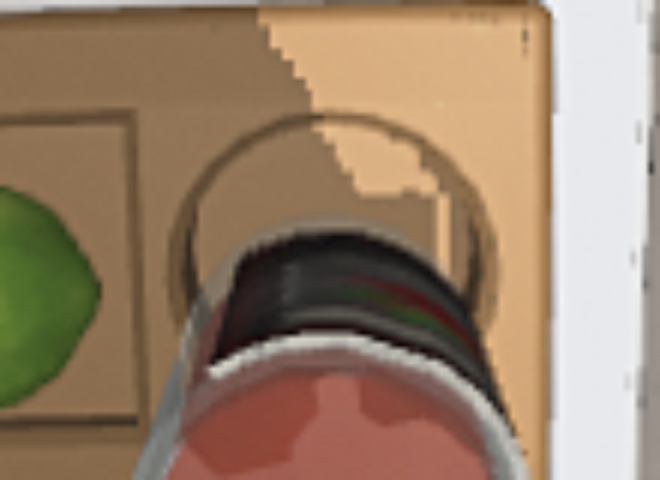

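Request:
arm_command(increments=[[-1, 0.15, 0.1, 1, 0, 0, 0], [-1, 0.15, 0.1, 2.2, 0, 0, 0], [-1, 0.15, 0.1, 3.4, 0, 0, 0], [-1, 0.15, 0.1, 4.4, 0, 0, 0], [-1, 0.15, 0.1, 5, 0, 0, 0]])

```text
t: 14.6
position: [464.4, 332.6, 202.7]
eef_rot: [[-1.0, -0.0, -0.001], [-0.0, 1.0, -0.001], [0.001, -0.001, -1.0]]
ft_force: [-0.1, -1.1, -2.7]
finger_gap: 31.5
grasp_force: 59.3
```

Request:
arm_command(increments=[[-1, 0, 0, 0.8, 0, 0, 0], [-1, 0, 0, 1.6, 0, 0, 0], [-1, 0, 0, 2.4, 0, 0, 0], [-1, 0, 0, 3.1, 0, 0, 0], [-1, 0, 0, 3.6, 0, 0, 0]])

```text
t: 15.1
position: [464.8, 332.8, 167.6]
eef_rot: [[-1.0, -0.0, -0.0], [-0.0, 1.0, -0.0], [0.0, -0.0, -1.0]]
ft_force: [-0.3, 0.3, -1.9]
finger_gap: 31.1
grasp_force: 59.3
```

Request:
arm_command(increments=[[-1, 0, 0, 0.15, 0, 0, 0], [-1, 0, 0, 0.25, 0, 0, 0], [-1, 0, 0, 0.3, 0, 0, 0], [-1, 0, 0, 0.3, 0, 0, 0], [-1, 0, 0, 0.3, 0, 0, 0]])

```text
t: 15.6
position: [465.0, 332.9, 165.5]
eef_rot: [[-1.0, -0.0, 0.0], [-0.0, 1.0, 0.0], [-0.0, 0.0, -1.0]]
ft_force: [-0.7, -0.2, -2.6]
finger_gap: 31.1
grasp_force: 59.3
```

Request:
arm_command(increments=[[-1, 0, 0, 0.1, 0, 0, 0], [-0.3, 0, 0, 0.1, 0, 0, 0], [0, 0, 0, 0.1, 0, 0, 0], [0.5, 0, 0, 0.1, 0, 0, 0], [1, 0, 0, 0, 0, 0, 0]])

```text
t: 16.1
position: [464.9, 332.8, 165.3]
eef_rot: [[-1.0, -0.0, -0.0], [-0.0, 1.0, -0.0], [0.0, -0.0, -1.0]]
ft_force: [-0.7, 0.8, 0.2]
finger_gap: 70.2
grasp_force: 0.0
```

Request:
arm_command(increments=[[1, 0, 0, -0.5, 0, 0, 0], [1, 0, 0, -2.5, 0, 0, 0], [1, 0, 0, -5.5, 0, 0, 0], [1, 0, 0, -8, 0, 0, 0], [1, 0, 0, -9, 0, 0, 0]])

```text
t: 16.6
position: [465.7, 333.4, 258.0]
eef_rot: [[-1.0, -0.0, 0.003], [-0.0, 1.0, 0.002], [-0.003, 0.002, -1.0]]
ft_force: [0.4, 0.1, 0.2]
finger_gap: 85.5
grasp_force: 0.0
```

Run:
```python
from h import *
c=snap('wrist','w8');sc=snap('scene','s8')['img'];s=sensors.get_obs();print(s['t'],s['position'],s['finger_gap'],s['ft_force'])
cv2.imwrite('pics/m8.png',np.hstack([cv2.resize(c['img'][80:340,90:410],(400,325)),cv2.resize(sc[90:240,140:320],(390,325))]))
```

```text
16.7 [465.50072802 333.20981753 256.68953803] 85.37485090195743 [-0.10943219  0.52554433 -0.10740703]
```

View pics/m8.png

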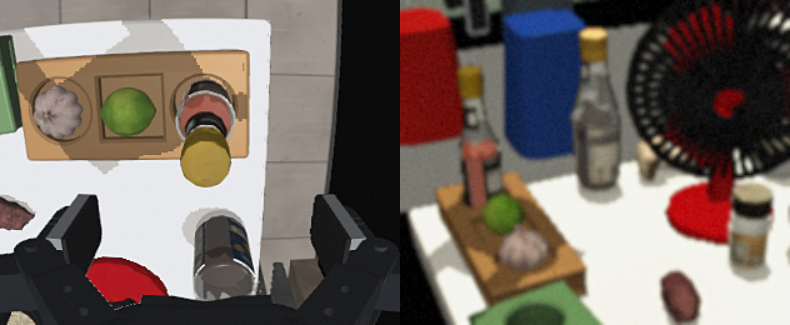

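Sauce bottle is upright in its well, with garlic and lime seated. Next is the potato, with the jaws turned across it.

Request:
arm_command(increments=[[1, -2.1, -4, 0, 0, 0, 0.118], [1, -4.2, -8, 0, 0, 0, 0.236], [1, -6.3, -12, 0, 0, 0, 0.354], [1, -8.4, -16, 0, 0, 0, 0.472], [1, -10.5, -20.1, 0, 0, 0, 0.59]])

```text
t: 17.2
position: [569.9, 130.1, 253.9]
eef_rot: [[-0.828, 0.56, -0.002], [0.56, 0.828, -0.0], [0.001, -0.001, -1.0]]
ft_force: [1.0, 0.0, -1.1]
finger_gap: 85.2
grasp_force: 0.0
```

Request:
arm_command(increments=[[1, -1.5, -0.8, 0.5, 0, 0, 0.118], [1, -3, -1.6, 1.5, 0, 0, 0.236], [1, -4, -2.2, 2.5, 0, 0, 0.354], [1, -4.7, -2.6, 3.5, 0, 0, 0.472], [1, -4.7, -2.6, 5, 0, 0, 0.59]])

```text
t: 17.7
position: [594.6, 83.0, 203.8]
eef_rot: [[-0.376, 0.927, -0.001], [0.927, 0.376, -0.0], [0.0, -0.001, -1.0]]
ft_force: [0.5, 0.5, -0.4]
finger_gap: 85.4
grasp_force: 0.0
```

Request:
arm_command(increments=[[1, 0, 0, 1.5, 0, 0, 0.118], [1, 0, 0, 3, 0, 0, 0.236], [1, 0, 0, 4, 0, 0, 0.354], [1, 0, 0, 5, 0, 0, 0.472], [1, 0, 0, 5, 0, 0, 0.59]])

```text
t: 18.2
position: [592.8, 83.9, 152.4]
eef_rot: [[0.202, 0.979, -0.004], [0.979, -0.202, -0.0], [-0.001, -0.004, -1.0]]
ft_force: [-0.1, 0.0, -0.1]
finger_gap: 85.0
grasp_force: 0.0
```

```bash
cat > m9.py <<'E'
from h import *
def run(c,roi):
    hsv=cv2.cvtColor(c['img'],cv2.COLOR_BGR2HSV)
    x0,y0,x1,y1=roi;m=np.zeros(hsv.shape[:2],np.uint8);m[y0:y1,x0:x1]=cv2.inRange(hsv[y0:y1,x0:x1],(0,45,0),(180,255,190))
    k=max(cv2.findContours(m,cv2.RETR_EXTERNAL,cv2.CHAIN_APPROX_NONE)[0],key=cv2.contourArea)
    P=np.array([onz(c,*p[0],19,True)[:2] for p in k],np.float32);(u,v),s,a=cv2.minAreaRect(P);B=cv2.boxPoints(cv2.minAreaRect(P));e=B[1]-B[0];f=B[2]-B[1]
    if np.hypot(*f)>np.hypot(*e):e=f
    d,_,_,_=cv2.fitLine(P,cv2.DIST_L2,0,.01,.01).ravel(),0,0,0
    print(np.round((u,v),1),np.round(s,1),'yaw',float(np.arctan2(-e[0]*np.sign(e[1]),abs(e[1]))),'fit',np.round(np.arctan(-d[0]/d[1]),3),cv2.boundingRect(k))
run(dict(np.load('w4.npz')),(315,140,420,210))
c=snap('wrist','w9');run(c,(180,100,340,290))
s=sensors.get_obs();print(s['t'],s['position'].round(1),s['eef_rot'].round(3).tolist(),s['q'].round(2))
E
python3 m9.py
```

```text
[595.2  84.6] [80.4 36.9] yaw -0.2215772122144699 fit -0.298 (328, 152, 77, 47)
[595.1  86.2] [85.7 36.3] yaw -0.21906739473342896 fit -0.217 (235, 136, 43, 95)
18.25 [593.2  84.  153. ] [[0.21, 0.978, -0.003], [0.978, -0.21, -0.0], [-0.001, -0.003, -1.0]] [ 0.09  0.53  1.81 -0.    0.81  0.3 ]
```

View pics/w9.png

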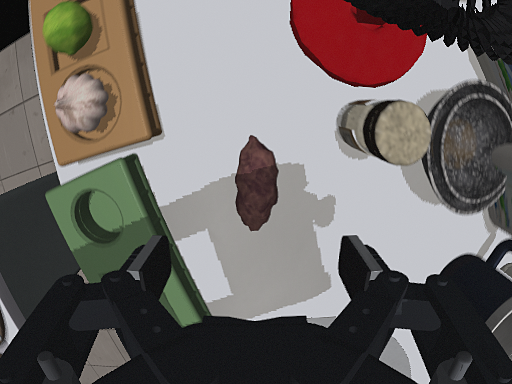

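Potato is centred at (256,183), in line with the tool.

Request:
arm_command(increments=[[1, 0.2, 0.1, 4, 0, 0, 0.01], [1, 0.2, 0.1, 8, 0, 0, 0.01], [1, 0.2, 0.1, 10.5, 0, 0, 0.01], [1, 0.2, 0.1, 11.4, 0, 0, 0.01], [1, 0.2, 0.1, 11.5, 0, 0, 0.01]])

```text
t: 18.75
position: [594.9, 85.7, 38.9]
eef_rot: [[0.206, 0.979, -0.003], [0.979, -0.206, -0.0], [-0.001, -0.003, -1.0]]
ft_force: [-0.0, 0.9, 0.0]
finger_gap: 85.4
grasp_force: 0.0
```

Request:
arm_command(increments=[[0, 0, 0, 0, 0, 0, 0], [-0.5, 0, 0, 0, 0, 0, 0], [-1, 0, 0, 0, 0, 0, 0], [-1, 0, 0, 0, 0, 0, 0], [-1, 0, 0, 0, 0, 0, 0]])

```text
t: 19.25
position: [596.7, 86.0, 41.8]
eef_rot: [[0.207, 0.978, 0.002], [0.978, -0.207, 0.0], [0.001, 0.002, -1.0]]
ft_force: [-1.8, 0.3, 13.5]
finger_gap: 34.5
grasp_force: 58.5
```

Request:
arm_command(increments=[[-1, 0, 0, -0.5, 0, 0, 0], [-1, 0, 0, -2.5, 0, 0, 0], [-1, 0, 0, -5, 0, 0, 0], [-1, 0, 0, -7.5, 0, 0, 0], [-1, 0, 0, -8, 0, 0, 0]])

```text
t: 19.75
position: [597.4, 86.0, 123.4]
eef_rot: [[0.207, 0.978, 0.004], [0.978, -0.207, 0.0], [0.001, 0.004, -1.0]]
ft_force: [0.8, -0.0, -1.1]
finger_gap: 34.9
grasp_force: 60.1
```

Request:
arm_command(increments=[[-1, -1.8, -1.5, 0, 0, 0, -0.06], [-1, -4.4, -3.8, 0, 0, 0, -0.13], [-1, -7, -6, 0, 0, 0, -0.2], [-1, -9.4, -8.1, 0, 0, 0, -0.27], [-1, -11, -9.5, 0, 0, 0, -0.337]])

```text
t: 20.25
position: [477.9, -2.9, 120.0]
eef_rot: [[-0.13, 0.991, -0.001], [0.991, 0.13, 0.0], [0.0, -0.001, -1.0]]
ft_force: [-0.1, 0.5, -0.8]
finger_gap: 34.4
grasp_force: 60.1
```

Request:
arm_command(increments=[[-1, -0.7, -1.2, 0, 0, 0, 0], [-1, -1.2, -2.1, 0, 0, 0, 0], [-1, -1.3, -2.3, 0, 0, 0, 0], [-1, -1.3, -2.3, 0, 0, 0, 0], [-1, -1.3, -2.3, 0, 0, 0, 0]])

```text
t: 20.75
position: [459.8, -17.6, 120.3]
eef_rot: [[-0.127, 0.992, 0.001], [0.992, 0.127, -0.0], [-0.0, 0.001, -1.0]]
ft_force: [0.4, 0.2, -1.1]
finger_gap: 34.6
grasp_force: 60.1
```

Run:
```python
from h import *
c=snap('wrist','w10');s=sensors.get_obs();print(s['t'],s['position'].round(1),s['eef_rot'].round(3).tolist(),s['finger_gap'])
```

```text
20.8 [459.8 -17.6 120.3] [[-0.128, 0.992, 0.001], [0.992, 0.128, -0.0], [-0.0, 0.001, -1.0]] 34.38800211832868
```

View pics/w10.png

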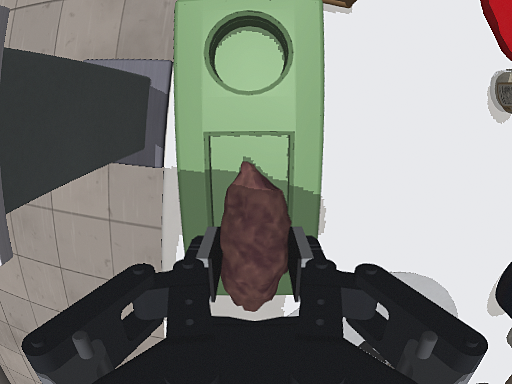

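The potato is held along the pocket. Pocket rim corners are (205,132) and (294,132), and the well circle spans about 205–293 by 12–95. Checking the offset.

Run:
```python
from h import *
c=dict(np.load('w10.npz'));s=sensors.get_obs();R=s['eef_rot'];p=s['position']
for n,L,z in(('pocket TL TR, L R',[(205,132),(294,132),(206,200),(294,200)],38),('well LRTB',[(205,53),(293,53),(249,11),(249,95)],38),('tray L R',[(176,132),(325,132)],38),('potato tip, tail, L R',[(245,162),(247,310),(220,240),(290,240)],98)):
  for q in L:
    w=onz(c,*q,z,True);print(n,q,w[:2],'tool',(R.T@(w-p))[:2].round(1))
```

```text
pocket TL TR, L R (205, 132) [421.1  31.2] tool [ 53.3 -32.2]
pocket TL TR, L R (294, 132) [480.7  38.7] tool [53.1 27.9]
pocket TL TR, L R (206, 200) [426.2 -16.8] tool [  5.  -33.2]
pocket TL TR, L R (294, 200) [488.3  -8.8] tool [ 5.1 29.4]
well LRTB (205, 53) [414.7  84.8] tool [107.3 -31.7]
well LRTB (293, 53) [472.8  92. ] tool [107.   26.9]
well LRTB (249, 11) [439.9 117.8] tool [136.8  -2.5]
well LRTB (249, 95) [447.5  59.4] tool [77.9 -2.4]
tray L R (176, 132) [400.8  29.1] tool [ 53.8 -52.6]
tray L R (325, 132) [502.  42.] tool [53.7 49.5]
potato tip, tail, L R (245, 162) [450.9  25.1] tool [43.4 -3.3]
potato tip, tail, L R (247, 310) [462.3 -61.6] tool [-44.   -3.1]
potato tip, tail, L R (220, 240) [442.8 -17.3] tool [  2.4 -16.8]
potato tip, tail, L R (290, 240) [479.1 -12.7] tool [ 2.4 19.8]
```

Request:
arm_command(increments=[[-1, -0.1, -0.2, 1.5, 0, 0, 0], [-1, -0.1, -0.2, 3, 0, 0, 0], [-1, -0.1, -0.2, 4.3, 0, 0, 0], [-1, -0.1, -0.2, 4.9, 0, 0, 0], [-1, -0.1, -0.2, 5.1, 0, 0, 0]])

```text
t: 21.3
position: [457.2, -18.9, 68.8]
eef_rot: [[-0.128, 0.992, -0.001], [0.992, 0.128, 0.0], [0.0, -0.001, -1.0]]
ft_force: [0.8, -0.7, -0.6]
finger_gap: 34.4
grasp_force: 60.1
```

Request:
arm_command(increments=[[-1, 0, 0, 0.05, 0, 0, 0], [-1, 0, 0, 0.05, 0, 0, 0], [-0.1, 0, 0, 0.05, 0, 0, 0], [0.2, 0, 0, 0, 0, 0, 0], [0.3, 0, 0, 0, 0, 0, 0]])

```text
t: 21.8
position: [457.4, -19.2, 69.6]
eef_rot: [[-0.128, 0.992, 0.001], [0.992, 0.128, -0.0], [-0.0, 0.001, -1.0]]
ft_force: [0.7, -0.2, 0.0]
finger_gap: 55.8
grasp_force: 0.0
```

Request:
arm_command(increments=[[0.5, 0, 0, -1.5, 0, 0, 0], [1, 0, 0, -5, 0, 0, -0.12], [1, 0, 0, -9, 0, 0, -0.26], [1, 0, 0, -12, 0, 0, -0.4], [1, 0, 0, -14, 0, 0, -0.54]])

```text
t: 22.3
position: [457.7, -19.2, 211.7]
eef_rot: [[-0.624, 0.782, 0.003], [0.782, 0.624, -0.0], [-0.002, 0.002, -1.0]]
ft_force: [0.6, 0.3, -0.3]
finger_gap: 85.3
grasp_force: 0.0
```

Request:
arm_command(increments=[[1, -0.6, 2.9, 0, 0, 0, -0.12], [1, -1.2, 5.9, 0, 0, 0, -0.24], [1, -1.8, 8.8, 0, 0, 0, -0.36], [1, -2.4, 11.8, 0, 0, 0, -0.48], [1, -3, 14.7, 0, 0, 0, -0.6]])

```text
t: 22.8
position: [592.1, 49.1, 209.5]
eef_rot: [[-0.956, 0.293, 0.0], [0.293, 0.956, 0.0], [-0.0, 0.0, -1.0]]
ft_force: [-0.2, -0.6, 0.2]
finger_gap: 85.6
grasp_force: 0.0
```

Run:
```python
from h import *
from tri import tri
c=snap('wrist','w11');s=sensors.get_obs();print(s['t'],s['position'].round(1),s['eef_rot'].round(3).tolist(),s['q'].round(2))
a,b=dict(np.load('w6.npz')),dict(np.load('w9.npz'))
print('jar',tri((a,371,182,True),(b,403,133,True)),onz(a,371,182,96,True),onz(b,403,133,96,True))
cv2.imwrite('pics/w11.png',c['img'])
```

```text
22.85 [596.1  50.7 209.7] [[-0.958, 0.285, 0.004], [0.285, 0.958, 0.001], [-0.003, 0.002, -1.0]] [ 0.03  0.46  1.77  0.    0.91 -1.25]
jar (array([699., 121.,  95.]), array([0.6, 0.6])) [699.1 121.5  96. ] [697.6 121.4  96. ]
```

View pics/w11.png

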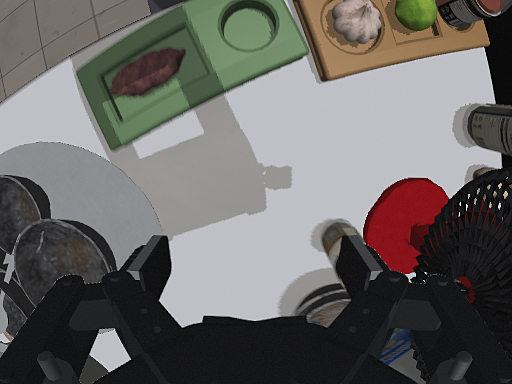

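The potato lies in the long pocket, around (148,72). The jar triangulates to (699,121).

Request:
arm_command(increments=[[1, -1.6, 2, 0, 0, 0, -0.12], [1, -3.2, 4, 0, 0, 0, -0.24], [1, -4.8, 6, 0, 0, 0, -0.36], [1, -6.4, 8, 0, 0, 0, -0.48], [1, -7.9, 9.7, 0, 0, 0, -0.6]])

```text
t: 23.35
position: [696.1, 118.1, 209.2]
eef_rot: [[-0.955, -0.297, -0.0], [-0.297, 0.955, -0.0], [0.0, 0.0, -1.0]]
ft_force: [0.1, 0.9, -0.2]
finger_gap: 85.5
grasp_force: 0.0
```

Request:
arm_command(increments=[[1, 0, 0, 0, 0, 0, -0.12], [1, 0, 0, 0, 0, 0, -0.24], [1, 0, 0, 0, 0, 0, -0.36], [1, 0, 0, 0, 0, 0, -0.477], [1, 0, 0, 0, 0, 0, -0.477]])

```text
t: 23.85
position: [695.2, 117.3, 209.3]
eef_rot: [[-0.714, -0.7, -0.0], [-0.7, 0.714, -0.0], [0.0, 0.0, -1.0]]
ft_force: [-0.0, 0.3, -0.2]
finger_gap: 85.5
grasp_force: 0.0
```

Run:
```python
from h import *
c=snap('wrist','w12');s=sensors.get_obs();R=s['eef_rot'];p=s['position'];print(s['t'],p.round(1),R.round(3).tolist(),s['q'].round(2))
W=c['world_to_cam'];K=c['mtx']
def proj(P):
    x=W[:3,:3]@P+W[:3,3];r=np.hypot(x[0],x[1]);t=np.arctan2(r,x[2]);return K[0,2]+K[0,0]*t*x[0]/r,K[1,2]+K[1,1]*t*x[1]/r
u,v=proj(np.array([699,121,96.]));print('pred',u,v)
g=cv2.GaussianBlur(cv2.cvtColor(c['img'],cv2.COLOR_BGR2GRAY),(5,5),1)
x0,y0=int(u)-60,int(v)-60
h=cv2.HoughCircles(g[y0:y0+120,x0:x0+120],cv2.HOUGH_GRADIENT,1,30,param1=80,param2=15,minRadius=20,maxRadius=50)
for a in h[0][:3]:
    q=onz(c,a[0]+x0,a[1]+y0,96,True);print(a+[x0,y0,0],q,'tool',(R.T@(q-p)).round(1))
```

```text
23.9 [695.3 117.3 209.3] [[-0.717, -0.697, -0.0], [-0.697, 0.717, -0.0], [0.0, 0.0, -1.0]] [ 0.12  0.6   1.5  -0.    1.04 -2.22]
pred 254.76906900818204 199.01932063637747
[255.5        195.5         26.79999924] [696.4 119.3  96. ] tool [ -2.2   0.6 113.3]
```

Request:
arm_command(increments=[[1, -0.3, 0.05, 3.5, 0, 0, 0], [1, -0.3, 0.05, 7, 0, 0, 0], [1, -0.3, 0.05, 10.5, 0, 0, 0], [1, -0.3, 0.05, 12.8, 0, 0, 0], [1, -0.3, 0.05, 13.7, 0, 0, 0]])

```text
t: 24.4
position: [695.7, 119.6, 69.7]
eef_rot: [[-0.718, -0.696, -0.004], [-0.696, 0.718, -0.0], [0.003, 0.002, -1.0]]
ft_force: [-0.4, 0.2, 0.4]
finger_gap: 85.8
grasp_force: 0.0
```

Request:
arm_command(increments=[[0.3, 0, 0, 0, 0, 0, 0], [-0.3, 0, 0, 0, 0, 0, 0], [-1, 0, 0, 0, 0, 0, 0], [-1, 0, 0, 0, 0, 0, 0], [-1, 0, 0, 0, 0, 0, 0]])

```text
t: 24.9
position: [698.2, 120.1, 74.2]
eef_rot: [[-0.715, -0.699, 0.002], [-0.699, 0.715, 0.0], [-0.002, -0.001, -1.0]]
ft_force: [-1.8, 0.9, 6.5]
finger_gap: 41.8
grasp_force: 59.8
```

Request:
arm_command(increments=[[-1, 0, 0, 0, 0, 0, 0], [-1, 0, 0, -1, 0, 0, 0], [-1, 0, 0, -3.5, 0, 0, 0], [-1, 0, 0, -6.5, 0, 0, 0], [-1, 0, 0, -8, 0, 0, 0]])

```text
t: 25.4
position: [698.6, 120.0, 156.1]
eef_rot: [[-0.715, -0.699, 0.004], [-0.699, 0.715, 0.0], [-0.003, -0.002, -1.0]]
ft_force: [0.3, -0.5, -0.8]
finger_gap: 41.7
grasp_force: 60.7
```

Request:
arm_command(increments=[[-1, 1.5, 1.15, 0, 0, 0, 0], [-1, 4, 3.05, 0, 0, 0, 0], [-1, 6.8, 5.2, 0, 0, 0, 0], [-1, 9.6, 7.3, 0, 0, 0, 0], [-1, 12.4, 9.5, 0, 0, 0, 0]])

```text
t: 25.9
position: [540.9, 100.9, 152.8]
eef_rot: [[-0.715, -0.699, 0.001], [-0.699, 0.715, 0.0], [-0.001, -0.0, -1.0]]
ft_force: [0.6, 0.1, -0.2]
finger_gap: 42.0
grasp_force: 60.7
```

Request:
arm_command(increments=[[-1, 2.7, 2, 0, 0, 0, 0], [-1, 5, 3.8, 0, 0, 0, 0], [-1, 6.8, 5.2, 0, 0, 0, 0], [-1, 7.7, 5.8, 0, 0, 0, 0], [-1, 7.9, 6, 0, 0, 0, 0]])

```text
t: 26.4
position: [443.4, 88.7, 152.8]
eef_rot: [[-0.715, -0.699, 0.001], [-0.699, 0.715, 0.0], [-0.0, -0.0, -1.0]]
ft_force: [1.4, -0.0, -1.2]
finger_gap: 41.9
grasp_force: 60.7
```

Request:
arm_command(increments=[[-1, 0, 0, 0, 0, 0, 0], [-1, 0, 0, 0, 0, 0, 0], [-1, 0, 0, 0, 0, 0, 0], [-1, 0, 0, 0, 0, 0, 0], [-1, 0, 0, 0, 0, 0, 0]])

```text
t: 26.9
position: [444.0, 88.8, 152.2]
eef_rot: [[-0.715, -0.699, -0.0], [-0.699, 0.715, -0.0], [0.0, 0.0, -1.0]]
ft_force: [0.2, -0.2, -0.8]
finger_gap: 42.0
grasp_force: 60.7
```

Run:
```python
from h import *
c=snap('wrist','w13');s=sensors.get_obs();R=s['eef_rot'];p=s['position'];print(s['t'],p.round(1),R.round(3).tolist(),s['finger_gap'])
hsv=cv2.cvtColor(c['img'],cv2.COLOR_BGR2HSV);m=cv2.inRange(hsv,(40,50,30),(90,255,255))
m=cv2.morphologyEx(m,cv2.MORPH_CLOSE,np.ones((5,5)))
k=max(cv2.findContours(m,cv2.RETR_EXTERNAL,cv2.CHAIN_APPROX_NONE)[0],key=cv2.contourArea)
P=np.array([onz(c,*q[0],38,True)[:2] for q in k]);
yw=.128;A=np.array([[np.cos(yw),np.sin(yw)],[-np.sin(yw),np.cos(yw)]]);Q=P@A.T
print('tray frame bounds',Q.min(0).round(1),Q.max(0).round(1),'well est in tray frame',(A@[444.7,89]).round(1),'tcp',(A@p[:2]).round(1))
```

```text
26.95 [443.9  88.8 152.2] [[-0.715, -0.699, -0.0], [-0.699, 0.715, -0.0], [0.0, 0.0, -1.0]] 41.613197789945175
tray frame bounds [ 399.  -152.9] [501.8  73. ] well est in tray frame [452.4  31.5] tcp [451.6  31.4]
```

Request:
arm_command(increments=[[-1, 0, 0, 1, 0, 0, 0], [-1, 0, 0, 2, 0, 0, 0], [-1, 0, 0, 3, 0, 0, 0], [-1, 0, 0, 3.8, 0, 0, 0], [-1, 0, 0, 4.4, 0, 0, 0]])

```text
t: 27.45
position: [443.4, 88.7, 107.2]
eef_rot: [[-0.715, -0.699, -0.001], [-0.699, 0.715, -0.0], [0.001, 0.001, -1.0]]
ft_force: [0.4, 0.4, -0.7]
finger_gap: 41.6
grasp_force: 60.7
```

Request:
arm_command(increments=[[-1, 0, 0, 0.6, 0, 0, 0], [-1, 0, 0, 1.3, 0, 0, 0], [-1, 0, 0, 2, 0, 0, 0], [-1, 0, 0, 2.5, 0, 0, 0], [-1, 0, 0, 2.7, 0, 0, 0]])

```text
t: 27.95
position: [443.5, 88.7, 80.8]
eef_rot: [[-0.715, -0.699, -0.001], [-0.699, 0.715, -0.0], [0.001, 0.0, -1.0]]
ft_force: [0.7, -0.2, -0.5]
finger_gap: 41.8
grasp_force: 60.7
```

Jar is down inside the well without contact force. Release, rise, and check.

Request:
arm_command(increments=[[-1, 0, 0, 0.05, 0, 0, 0], [-1, 0, 0, 0.05, 0, 0, 0], [0, 0, 0, 0.05, 0, 0, 0], [0.5, 0, 0, 0, 0, 0, 0], [0.8, 0, 0, 0, 0, 0, 0]])

```text
t: 28.45
position: [443.9, 88.8, 81.5]
eef_rot: [[-0.715, -0.699, 0.0], [-0.699, 0.715, 0.0], [-0.0, -0.0, -1.0]]
ft_force: [0.1, 0.4, -1.2]
finger_gap: 70.3
grasp_force: 0.0
```

Request:
arm_command(increments=[[1, 0, 0, -1, 0, 0, 0], [1, 0, 0, -4, 0, 0, 0], [1, 0, 0, -8, 0, 0, 0], [1, 0, 0, -12, 0, 0, 0], [1, 0, 0, -15, 0, 0, 0]])

```text
t: 28.95
position: [443.9, 88.8, 234.4]
eef_rot: [[-0.715, -0.699, 0.002], [-0.699, 0.715, 0.0], [-0.002, -0.001, -1.0]]
ft_force: [1.1, -0.1, -1.0]
finger_gap: 85.1
grasp_force: 0.0
```

Request:
arm_command(increments=[[1, -2, 0, 0, 0, 0, 0], [1, -5, 0, 0, 0, 0, 0], [1, -8, 0, 0, 0, 0, 0], [1, -10, 0, 0, 0, 0, 0], [1, -10, 0, 0, 0, 0, 0]])

```text
t: 29.45
position: [516.8, 160.2, 232.1]
eef_rot: [[-0.714, -0.7, 0.002], [-0.7, 0.714, 0.001], [-0.002, -0.001, -1.0]]
ft_force: [0.3, 0.9, 0.4]
finger_gap: 85.4
grasp_force: 0.0
```

```bash
cat > chk.py <<'E'
from h import *
from tri import tri
c=snap('wrist','w14');t=snap('top','t14');sc=snap('scene','s14');s=sensors.get_obs();print(s['t'],s['position'].round(1),s['finger_gap'])
def blobs(c,fish,n,lo,hi,z,amin,amax):
    m=cv2.inRange(cv2.cvtColor(c['img'],cv2.COLOR_BGR2HSV),lo,hi)
    for k in cv2.findContours(m,cv2.RETR_EXTERNAL,cv2.CHAIN_APPROX_NONE)[0]:
        if amin<cv2.contourArea(k)<amax:
            M=cv2.moments(k);u,v=M['m10']/M['m00'],M['m01']/M['m00'];w=onz(c,u,v,z,fish)
            if 380<w[0]<760 and -120<w[1]<400:print(n,'wrist' if fish else 'top',(round(u),round(v)),w,'area',cv2.contourArea(k))
for C,f in((c,True),(t,False)):
    blobs(C,f,'yellow cap',(20,110,90),(36,255,255),190,60,4000)
    blobs(C,f,'lime',(34,140,30),(60,255,255),48,80,4000)
    blobs(C,f,'potato',(0,45,10),(10,160,130),46,150,6000);blobs(C,f,'potato',(165,45,10),(180,160,130),46,150,6000)
    blobs(C,f,'lid/garlic',(0,10,60),(25,75,215),60,120,5000)
E
python3 chk.py
```

```text
29.6 [514.5 158.4 231.6] 85.36606333502154
lime wrist (353, 206) [466.4 263.3  48. ] area 1196.5
potato wrist (400, 249) [457.4 356.5  46. ] area 1177.0
potato wrist (176, 20) [456.8 -13.3  46. ] area 1025.0
potato wrist (173, 19) [458.  -15.6  46. ] area 296.5
lid/garlic wrist (298, 308) [598.2 314.1  60. ] area 326.0
lid/garlic wrist (378, 242) [472.2 315.8  60. ] area 165.5
lid/garlic wrist (310, 160) [466.3 188.5  60. ] area 1585.0
lid/garlic wrist (256, 70) [441.4  87.7  60. ] area 2024.5
yellow cap top (171, 239) [463.8 333.  190. ] area 112.5
lid/garlic top (284, 251) [444.   88.9  60. ] area 260.0
lid/garlic top (241, 245) [456.3 189.6  60. ] area 150.5
```

Run:
```python
from tri import *
W,T=dict(np.load('w14.npz')),dict(np.load('t14.npz'))
p,e=tri((W,256,70,True),(T,284,251,False));q,f=tri((W,310,160,True),(T,241,245,False))
print('jar blob',p,e,'garlic blob',q,f, 'jar lid at102:',onz(W,256,70,102,True),onz(T,284,251,102))
print(workorder.sign_off())
```

```text
jar blob [443.  90.  79.] [0.5 0.5] garlic blob [461. 191.  47.] [5.4 5.4] jar lid at102: [445.4  91.3 102. ] [443.4  92.3 102. ]
the job is handed in; nothing more can be done
None
```

Both kits are made up in the order asked and the job is handed in at about 30 s: the last camera check put all five items in their places, though that each sits fully down is inferred from the placing moves, and the soy bottle and mushroom were never touched.

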